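# Pack the watch-service caddy

### The arm

A 7-joint arm with a two-finger parallel gripper is mounted at the origin on a cart in front of the work surface, level with it; the furniture and walls round the work are solid. World frame = base frame: x ahead of the robot, y to its left, z up, the work surface at z = 0. Lengths are in m, angles in rad, forces in N, time in s.
With the tool pointing down it reaches from about 0.4 to 0.925 m from the base axis. Payload 4.1 kg.
Tool frame: the origin (TCP) lies at the very end of the fingers, on their centre line; the grasp point (between the pads) lies 19 mm behind it; z points along the fingers, y is the direction in which the jaws open and shut (so a half turn about z gives the same grasp; the last joint's range is limited). The gripper opens to 85 mm and grips with 20 to 120 N. Pads are 22 mm wide; open, the fingers measure 114 mm over their backs; the gripper's body (76 mm by 85 mm) begins 54 mm behind the grasp point. The pads swing forward as they close: fully open they stand 13 mm farther back than shut.
Start: joints at [-1.226, 0.398, 0.045, 1.537, -0.019, 1.207, -0.051], TCP at [0.279, 0.587, 0.231] pointing down, gripper open.
Joint ranges: [-2.82, 2.82], [-0.49, 2.23], [-1.37, 1.46], [0, 2.46], [-1.36, 4.5], [0.23, 2], [-2.94, 2.94]. Speed limits (rad/s): [2.57, 2.57, 3.14, 3.14, 3.14, 3.14, 3.14].

### API

Orientations are given as [roll, pitch, yaw] about the fixed x, y, z axes, in that order (R = Rz(yaw) Ry(pitch) Rx(roll)).
In Python, from station import arm gives the robot as it stands.
- The arm moves only by the tool apply_moves, never from a script. Its argument "deltas" is a list of rows, each an object with "jaw": the opening, from 0 (shut) to 1 (fully open); "offset": the shift along the tool's x, y, z as a fraction of full scale, a list of three; "rot": the turn, a rotation vector about the tool's x, y, z as a fraction of full scale, a list of three. A call has 1 to 20 rows; each row shifts and turns the pose as measured when the row begins, along the tool's axes as they then stand; what a row does not reach is not made up. Full scale, the value 1, is 40 mm for a shift and 0.1 rad for a turn. A row lasts 1/12 s, in which the tool goes at most 41.7 mm and 7.16 degrees, less where a joint would pass 70% of its speed; a pose out of reach is approached as far as the arm can. A call with a number of a shift or a turn outside -1 to 1 is refused whole. A call with a gripper value outside its range is refused whole. The fingers move at their own pace and stop on an object; the grip force is fixed at half the most. Time passes only in rows, so rows that do not move let the fingers close. It gives the time, the measured TCP pose, the force and the opening at its end, in the units of the state.
- arm.state(): the state, without advancing time (a new reading comes with each control period).
- arm.read_camera(name): name is "side" or "top" or "wrist"; returns (picture, depth): 400x640x3 uint8, red, green, blue; 400x640 float32, m along the optical axis (not along the pixel's ray), 0 where there is no reading.
- arm.camera_params(name): a dict with "fx", "fy", "cx", "cy" (pixels), "origin" and "attitude" of the camera in the world; the wrist camera has in their place "hand_eye" (4x4, takes a point from camera to tool coordinates, whose origin is the TCP and whose axes are the flange's). Camera axes: x right, y down, z forward; pixel columns grow to the right and rows downward; lengths in m; the calibration is good to about 2 mm. The wrist camera is an equidistant fisheye: a pixel r from the principal point sees the ray r / f radians off the axis. A picture is of the moment at which its call begins: read the wrist's pose just before it. camera_params takes no time and is no camera call.
- arm.sign_off(): hands the job in, once; it reports no verdict.
The state is a dict: "time": time; "joint_positions": joint angles; "qvel": joint speeds; "effort": joint torques, N m; "tool_pos": TCP position; "orientation": TCP orientation; "force": force on the tool from outside, world axes, zero at the start; "wrist_torque": the same for the moment, N m; "grip_width": opening from 0.0 (shut) to 1.0 (fully open).
Only numpy, scipy, OpenCV 4.12 (cv2) and the standard library are available. Lean on these libraries where they do the work, as an engineer would, in place of code of your own. Each camera call takes 0.05 s, during which the arm holds its last target. There are 200 camera calls.

### The job

Pack the wooden caddy for the next watch service, each thing standing upright in the middle of its coloured well: the amber oil bottle with the white cap on blue, the white grease tube on yellow, the dust blower on green and the jar with the grey metal lid on red. The amber bottle and the jar with black tops are not wanted: leave them standing where they are.

Things in the scene. Friction and masses are not known exactly. Their poses are not given: they have to be found in the camera images.
- oil_bottle: small amber bottle with a WHITE screw cap, standing upright, barrel 31 mm in diameter, 60 mm tall with cap (straight barrel grippable from 15 to 40 mm up); origin: centre of its underside, z up; 0.06 kg
- grease_tube: white squeeze tube standing upright on its round orange cap (22 mm in diameter, 12 mm high); the tube above is 26 mm (own x) at the bottom, narrowing to a flat crimp on top, and about 32 mm wide along its own y; 88 mm tall; origin: centre of its underside, z up; 0.03 kg. Grip it across y about 60 mm up
- dust_blower: dust blower standing upright: cream rubber bulb 41 mm in diameter and 34 mm high, above it a black stem 12 mm in diameter up to 101 mm; origin: centre of its underside, z up; 0.04 kg. Easily gripped by the stem, about 75 mm up
- screw_jar: low round jar with a pale GREY metal lid, 49 mm in diameter, 32 mm tall, the lid (48 mm in diameter) from 21 mm up; origin: centre of its underside, z up; 0.09 kg
- black_cap_bottle: look-alike to be left alone: amber bottle with a BLACK cap, 31 mm in diameter, 60 mm tall, standing upright; origin: centre of its underside
- black_lid_jar: look-alike to be left alone: low white jar with a BLACK lid, 49 mm in diameter, 34 mm tall; origin: centre of its underside
- liner_blue: flat blue liner, 69 x 69 x 2 mm, on the floor of a well of the fixed square wooden caddy; origin: centre of its underside, 5 mm above the worktop (top at 7 mm); x, y along the caddy walls, z up. The 4 wells (any liner in any well) are 72 mm square, 2 by 2, centres 82 mm apart; the caddy is 172 mm square, its rim 18 mm above the worktop.
- liner_yellow: flat yellow liner, 69 x 69 x 2 mm, on the floor of a well of the fixed square wooden caddy; origin: centre of its underside, 5 mm above the worktop (top at 7 mm); x, y along the caddy walls, z up. The 4 wells (any liner in any well) are 72 mm square, 2 by 2, centres 82 mm apart; the caddy is 172 mm square, its rim 18 mm above the worktop.
- liner_green: flat green liner, 69 x 69 x 2 mm, on the floor of a well of the fixed square wooden caddy; origin: centre of its underside, 5 mm above the worktop (top at 7 mm); x, y along the caddy walls, z up. The 4 wells (any liner in any well) are 72 mm square, 2 by 2, centres 82 mm apart; the caddy is 172 mm square, its rim 18 mm above the worktop.
- liner_red: flat red liner, 69 x 69 x 2 mm, on the floor of a well of the fixed square wooden caddy; origin: centre of its underside, 5 mm above the worktop (top at 7 mm); x, y along the caddy walls, z up. The 4 wells (any liner in any well) are 72 mm square, 2 by 2, centres 82 mm apart; the caddy is 172 mm square, its rim 18 mm above the worktop.
There are look-alikes about, which are no part of the job. What is shaped like the dust_blower but purple is not meant.

How it is judged:
At the end, for the whole second after the job is handed in: Each of the four on its own liner (bottle blue, tube yellow, blower green, grey-lidded jar red): upright within 0.12 rad, within 15 mm of the liner's centre, at most 4 mm above it, released, at rest; both black-topped look-alikes upright, within 20 mm of their start (horizontal distance between oil_bottle and liner_blue below 0.015 m and z of oil_bottle in the frame of liner_blue below 0.006 m and angle between each of oil_bottle, grease_tube, dust_blower, screw_jar, black_cap_bottle, black_lid_jar's own z axis and vertical below 0.12 rad and linear speed of each of oil_bottle, grease_tube, dust_blower, screw_jar below 0.02 m/s and contact force between the fingers and oil_bottle below 0.1 N and horizontal distance between grease_tube and liner_yellow below 0.015 m and z of grease_tube in the frame of liner_yellow below 0.006 m and contact force between the fingers and grease_tube below 0.1 N and horizontal distance between dust_blower and liner_green below 0.015 m and z of dust_blower in the frame of liner_green below 0.006 m and contact force between the fingers and dust_blower below 0.1 N and horizontal distance between screw_jar and liner_red below 0.015 m and z of screw_jar in the frame of liner_red below 0.006 m and contact force between the fingers and screw_jar below 0.1 N and distance of each of black_cap_bottle, black_lid_jar from where it was at the start of the episode below 0.02 m); the robot touches nothing.
It fails at once if the black-capped bottle or the black-lidded jar is shifted by more than 20 mm (distance of any of black_cap_bottle, black_lid_jar from where it was at the start of the episode above 0.02 m).
It also fails if it takes over 112 s, if anything falls off the work surface, if the arm or the gripper's body presses on something with over 40 N, if the wrist force passes 120 N, or if a joint passes its speed limit or range.

## Working session

There is one attempt and no reset: what is moved stays moved. The work goes in short steps, Python scripts to look and compute and a tool call to move; the robot and the scene stay as the last step left them, time stands still between calls to the robot, and variables do not carry over. Pictures are saved under pics/ and viewed, about 12 in all and at most 16, crops included, and the job is handed in when it is done.

Besides the shell and the picture viewer there is one more tool, called after "Emit:" as name(argument=value, ...) on one line, values as JSON. apply_moves: Moves the arm, as the interface text tells. Shift numbers are shares of 40 mm and turn numbers shares of 0.1 rad, none past 1 either way. Its arguments: {"type":"object","properties":{"deltas":{"type":"array","items":{"type":"object","properties":{"jaw":{"type":"number"},"offset":{"type":"array","items":{"type":"number"}},"rot":{"type":"array","items":{"type":"number"}}}}}},"required":["deltas"]}

```bash
ls; mkdir -p pics; cat > h.py <<'E'
import numpy as np, cv2
from station import arm
from scipy.spatial.transform import Rotation as R
def rot(a):
    a=np.array(a,float)
    if a.shape==(3,3): return a
    return R.from_euler('xyz',a).as_matrix() if a.size==3 else R.from_quat(a).as_matrix()
def cloud(name,depth):
    p=arm.camera_params(name); v,u=np.mgrid[:400,:640]
    c=np.dstack([(u-p['cx'])/p['fx']*depth,(v-p['cy'])/p['fy']*depth,depth])
    return c@rot(p['attitude']).T+np.array(p['origin'])
def save(n,im): cv2.imwrite('pics/'+n,im[...,::-1])
E
python3 - <<'E'
from h import *
print(arm.state())
for n in ['side','top','wrist']:
    print(arm.camera_params(n)); im,d=arm.read_camera(n); save(n+'0.png',im); np.savez('pics/'+n+'0.npz',im=im,d=d)
E
```

```text
pics
{'time': 0.0, 'joint_positions': array([-1.22600689,  0.39920075,  0.04501756,  1.53790613, -0.01868871,
        1.20690182, -0.05071232]), 'qvel': array([ 0.00017956, -0.00069049, -0.00110466, -0.00111897,  0.00093713,
       -0.00213424, -0.00019871]), 'effort': array([-2.78600273e-04, -4.75129080e+01,  1.36476316e+00, -2.54218054e+01,
        1.17309266e-02,  9.52291331e-03,  1.07646679e-05]), 'tool_pos': array([0.27878422, 0.58646038, 0.23024587]), 'orientation': array([-3.13960276e+00,  1.42051999e-04,  2.69792172e+00]), 'force': array([-0.76232598,  0.26067629,  0.00478656]), 'wrist_torque': array([-0.06141564, -0.0059311 ,  0.00713868]), 'grip_width': 0.9982942617107172}
{'fx': 459.17485126196544, 'fy': 459.17485126196544, 'cx': 327.39573943395663, 'cy': 203.51237787346, 'origin': array([ 0.46726909, -0.63010538,  0.66802297]), 'attitude': array([-2.30748096,  0.00495532, -0.02819886])}
{'fx': 376.59803166042553, 'fy': 376.59803166042553, 'cx': 318.245981334766, 'cy': 200.85192312347849, 'origin': array([0.35638333, 0.0885181 , 0.94000318]), 'attitude': array([-3.00221966, -0.01539042, -1.57595438])}
{'fx': 309.70691628693146, 'fy': 309.70691628693146, 'cx': 316.8359186688884, 'cy': 197.32111070876698, 'hand_eye': array([[-6.79929473e-04, -9.55894139e-01, -2.93710628e-01,
         7.47088772e-02],
       [ 9.99999698e-01, -7.60447138e-04,  1.59945504e-04,
        -6.55086754e-04],
       [-3.76242377e-04, -2.93710431e-01,  9.55894367e-01,
        -1.41741130e-01],
       [ 0.00000000e+00,  0.00000000e+00,  0.00000000e+00,
         1.00000000e+00]])}
```

View pics/top0.png

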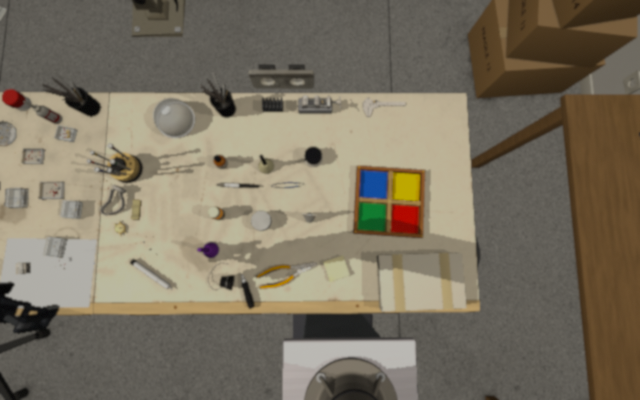

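View pics/side0.png

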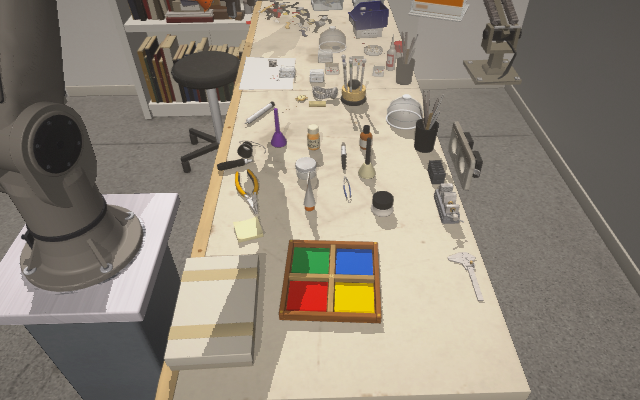

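The top view shows the white-cap bottle (217,212), blower (265,163), grey jar (261,219), tube (309,217), black-topped bottle (221,161) and jar (314,156), the purple decoy (209,250) and the caddy (390,201). In the side view they are at about (313,135), (368,165), (305,170), (310,195), (366,135), (382,203), (278,130) and (331,280).

```bash
python3 - <<'E'
from h import *
def ray(n,u,v):
    p=arm.camera_params(n);A=rot(p['attitude']);o=np.array(p['origin'])
    return o,A@np.array([(u-p['cx'])/p['fx'],(v-p['cy'])/p['fy'],1])
def onz(n,u,v,z):
    o,d=ray(n,u,v);return o+d*(z-o[2])/d[2]
rng=dict(blue=(100,130),yellow=(25,34),green=(45,80),red=(0,6))
for n,box in [('top',(350,160,430,240)),('side',(278,236,386,326))]:
    f=np.load(f'pics/{n}0.npz');im,d=f['im'],f['d'];P=cloud(n,d)
    hsv=cv2.cvtColor(im,cv2.COLOR_RGB2HSV)
    for k,(a,b) in rng.items():
        m=cv2.inRange(hsv,(a,190,90),(b,255,255));M=np.zeros_like(m);x0,y0,x1,y1=box;M[y0:y1,x0:x1]=m[y0:y1,x0:x1]
        c=max(cv2.findContours(M,0,2)[0],key=cv2.contourArea);r=cv2.minAreaRect(c)
        pts=np.array([onz(n,*q[0],.007) for q in c])[:,:2].astype(np.float32)
        rr=cv2.minAreaRect(pts);print(n,k,np.round(r[0],1),np.round(rr[0],4),np.round(rr[1],3),round(rr[2],1),'z',np.nanmedian(P[M>0][:,2]).round(4))
    # object clusters by height
    m=((P[...,2]>.012)&(P[...,2]<.12)&(P[...,0]>.3)&(P[...,0]<.7)&(P[...,1]>0.03)&(P[...,1]<.45)&(d>0)).astype(np.uint8)
    nl,L,st,ce=cv2.connectedComponentsWithStats(m)
    for i in range(1,nl):
        if st[i,4]<15: continue
        q=P[L==i]; t=q[q[:,2]>q[:,2].max()-.008]
        print(n,st[i],'cen',q.mean(0).round(3),'min',q.min(0).round(3),'max',q.max(0).round(3),'top',t.mean(0).round(3),len(t))
big=np.hstack([cv2.resize(np.load('pics/top0.npz')['im'][145:265,190:330],None,fx=2.85,fy=2.85,interpolation=2),cv2.resize(np.load('pics/side0.npz')['im'][100:220,260:400],None,fx=2.85,fy=2.85,interpolation=2)])
save('crop0.png',big)
w=np.load('pics/wrist0.npz')['im'];save('w0.png',w)
E
```

```text
top blue [373.3 184.1] [ 0.5296 -0.0654] [0.061 0.063] 85.7 z 0.0064
top yellow [405.2 186.4] [ 0.5235 -0.1471] [0.066 0.069] 84.6 z 0.0063
top green [372.  212.5] [ 0.457  -0.0606] [0.06  0.043] 88.3 z 0.0063
top red [404.7 218.8] [ 0.4413 -0.1417] [0.067 0.068] 86.0 z 0.0063
top [161 110  32  26 575] cen [0.678 0.423 0.045] min [0.654 0.392 0.013] max [0.7   0.45  0.077] top [0.696 0.439 0.072] 30
top [305 146  17  18 257] cen [0.599 0.086 0.033] min [0.579 0.066 0.019] max [0.621 0.106 0.038] top [0.6   0.086 0.034] 232
top [213 154  15  15 163] cen [0.582 0.313 0.04 ] min [0.57  0.301 0.012] max [0.601 0.331 0.064] top [0.586 0.316 0.059] 36
top [259 154  15  18 175] cen [0.575 0.203 0.037] min [0.562 0.187 0.012] max [0.595 0.222 0.102] top [0.578 0.205 0.1  ] 14
top [208 206  17  14 180] cen [0.455 0.317 0.048] min [0.441 0.305 0.013] max [0.472 0.333 0.064] top [0.456 0.321 0.059] 94
top [251 210  21  21 328] cen [0.438 0.212 0.031] min [0.414 0.189 0.012] max [0.462 0.237 0.037] top [0.438 0.213 0.032] 296
top [302 212  15  11  94] cen [0.443 0.096 0.054] min [0.434 0.08  0.012] max [0.459 0.112 0.089] top [0.446 0.096 0.086] 15
top [197 242  22  15 199] cen [0.368 0.334 0.038] min [0.352 0.318 0.012] max [0.386 0.353 0.104] top [0.368 0.337 0.101] 16
top [221 275  14   4  42] cen [0.303 0.291 0.027] min [0.3   0.277 0.013] max [0.307 0.306 0.034] top [0.303 0.29  0.029] 29
side blue [342.1 272.2] [ 0.507  -0.0899] [0.005 0.002] 88.2 z 0.0066
side yellow [353.9 297.4] [ 0.5238 -0.1465] [0.061 0.068] 85.5 z 0.0064Traceback (most recent call last):
  File "<stdin>", line 13, in <module>
ValueError: max() iterable argument is empty
```

```bash
python3 - <<'E'
from h import *
n='side'
f=np.load(f'pics/{n}0.npz');im,d=f['im'],f['d'];P=cloud(n,d)
m=((P[...,2]>.012)&(P[...,2]<.12)&(P[...,0]>.35)&(P[...,0]<.65)&(P[...,1]>0.03)&(P[...,1]<.36)&(d>0)).astype(np.uint8)
nl,L,st,ce=cv2.connectedComponentsWithStats(m)
for i in range(1,nl):
    if st[i,4]<15: continue
    q=P[L==i]; t=q[q[:,2]>q[:,2].max()-.008]
    print(st[i],'cen',q.mean(0).round(3),'min',q.min(0).round(3),'max',q.max(0).round(3),'top',t.mean(0).round(3),t[:,0].min().round(3),t[:,0].max().round(3))
# caddy wood z, tube top orientation in top view
f=np.load('pics/top0.npz');P=cloud('top',f['d'])
q=P[210:225,298:320].reshape(-1,3);q=q[q[:,2]>.07];print(q.round(3).tolist())
r=P[160:240,350:430].reshape(-1,3);r=r[(r[:,2]>.015)&(r[:,2]<.03)];print(cv2.minAreaRect(r[:,:2].astype(np.float32)),np.median(r[:,2]))
big=np.hstack([cv2.resize(np.load('pics/top0.npz')['im'][145:265,190:330],None,fx=2.85,fy=2.85,interpolation=2),cv2.resize(im[100:220,260:400],None,fx=2.85,fy=2.85,interpolation=2)])
save('crop0.png',big)
E
```

```text
[272 108  14  37 227] cen [0.368 0.331 0.043] min [0.352 0.317 0.012] max [0.385 0.342 0.102] top [0.367 0.336 0.098] 0.364 0.371
[307 124  13  23 250] cen [0.456 0.312 0.039] min [0.44  0.301 0.012] max [0.47  0.334 0.061] top [0.455 0.318 0.058] 0.444 0.468
[360 125  15  51 436] cen [0.58  0.243 0.041] min [0.562 0.186 0.012] max [0.601 0.325 0.101] top [0.578 0.203 0.098] 0.574 0.581
[295 157  22  51 545] cen [0.441 0.158 0.034] min [0.413 0.079 0.012] max [0.462 0.237 0.09 ] top [0.445 0.094 0.086] 0.444 0.448
[372 191  22  21 364] cen [0.599 0.079 0.029] min [0.578 0.063 0.012] max [0.621 0.106 0.036] top [0.6   0.083 0.033] 0.579 0.621
[[0.448, 0.112, 0.087], [0.448, 0.11, 0.088], [0.448, 0.107, 0.084], [0.447, 0.11, 0.081], [0.447, 0.107, 0.081], [0.446, 0.105, 0.082], [0.446, 0.103, 0.087], [0.446, 0.101, 0.088], [0.446, 0.098, 0.087], [0.446, 0.096, 0.087], [0.446, 0.094, 0.088], [0.446, 0.091, 0.086], [0.446, 0.089, 0.089], [0.446, 0.087, 0.086], [0.446, 0.085, 0.089], [0.445, 0.101, 0.072], [0.445, 0.098, 0.074], [0.445, 0.096, 0.075], [0.445, 0.094, 0.073], [0.445, 0.091, 0.073], [0.445, 0.089, 0.077], [0.444, 0.087, 0.079], [0.444, 0.085, 0.083], [0.444, 0.082, 0.081], [0.444, 0.08, 0.086]]
((0.4864983856678009, -0.1035703793168068), (0.17194300889968872, 0.1718638688325882), 85.981689453125) 0.01696674064755932
```

View pics/crop0.png

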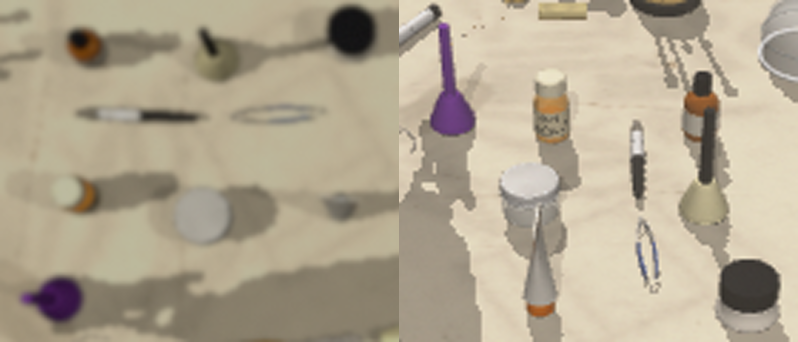

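The crop confirms the identities: white cap bottle at left centre, grey-lid jar in the middle, tube to its right, and the blower as the cream bulb with the black stem. Both cameras agree to about 2 mm, and the heights and the caddy size match the sheet. I'll turn the tool to the caddy's yaw (3.07) first.

```bash
cat > go.py <<'E'
import sys
from h import *
# usage: go.py x y z [n]: shift in tool axes (units of 40mm), total and per row; and turn to yaw 3.07, tool down
t=np.array(list(map(float,sys.argv[1:4])));s=arm.state();A=rot(s['orientation']);B=R.from_euler('xyz',[np.pi,0,3.07]).as_matrix()
d=A.T@(t-s['tool_pos'])/.04;n=int(sys.argv[4]) if len(sys.argv)>4 else int(np.ceil(abs(d).max()/.95))
print('t',round(s['time'],2),'pos',s['tool_pos'].round(4),'w',round(s['grip_width'],3),'F',s['force'].round(1),'q7',s['joint_positions'][6].round(2))
print('total',d.round(2),'rows',n,'each',(d/n).round(3),'rot total/0.1',(R.from_matrix(A.T@B).as_rotvec()/.1).round(2))
E
cat > /dev/null
```

Emit:
apply_moves(deltas=[{"jaw":1,"offset":[0,0,0],"rot":[0,0,-0.93]},{"jaw":1,"offset":[0,0,0],"rot":[0,0,-0.93]},{"jaw":1,"offset":[0,0,0],"rot":[0,0,-0.93]},{"jaw":1,"offset":[0,0,0],"rot":[0,0,-0.93]},{"jaw":1,"offset":[0,0,0],"rot":[0,0,0]}])

```text
time: 0.57
tool_pos: [0.2781, 0.5853, 0.228]
orientation: [-3.136, -0.002, 3.087]
force: [0.4, -0.2, 1.1]
grip_width: 1.001
```

```bash
python3 go.py 0.438 0.213 0.13
```

```text
t 0.57 pos [0.2781 0.5853 0.228 ] w 1.001 F [ 0.4 -0.2  1.1] q7 0.31
total [-4.5  -9.06  2.5 ] rows 10 each [-0.45  -0.906  0.25 ] rot total/0.1 [-0.06 -0.02  0.17]
```

Emit:
apply_moves(deltas=[{"jaw":1,"offset":[-0.45,-0.9,0],"rot":[0,0,0.1]},{"jaw":1,"offset":[-0.45,-0.9,0.2],"rot":[0,0,0.1]},{"jaw":1,"offset":[-0.45,-0.9,0.2],"rot":[0,0,0]},{"jaw":1,"offset":[-0.45,-0.9,0.2],"rot":[0,0,0]},{"jaw":1,"offset":[-0.45,-0.9,0.2],"rot":[0,0,0]},{"jaw":1,"offset":[-0.45,-0.9,0.2],"rot":[0,0,0]},{"jaw":1,"offset":[-0.45,-0.9,0.2],"rot":[0,0,0]},{"jaw":1,"offset":[-0.45,-0.9,0.2],"rot":[0,0,0]},{"jaw":1,"offset":[-0.45,-0.9,0.4],"rot":[0,0,0]},{"jaw":1,"offset":[-0.45,-0.9,0.4],"rot":[0,0,0]},{"jaw":1,"offset":[0,0,0],"rot":[0,0,0]}])

```text
time: 1.48
tool_pos: [0.4263, 0.2099, 0.1376]
orientation: [3.142, -0.004, 3.046]
force: [-1.0, -0.0, 0.3]
grip_width: 1.0
```

```bash
python3 go.py 0.438 0.213 0.06; python3 - <<'E'
from h import *
im,d=arm.read_camera('wrist');save('w1.png',im)
E
```

```text
t 1.48 pos [0.4263 0.2099 0.1376] w 1.0 F [-1.  -0.   0.3] q7 0.97
total [-0.29  0.11  1.94] rows 3 each [-0.098  0.035  0.646] rot total/0.1 [ 0.   -0.04 -0.24]
```

View pics/w1.png

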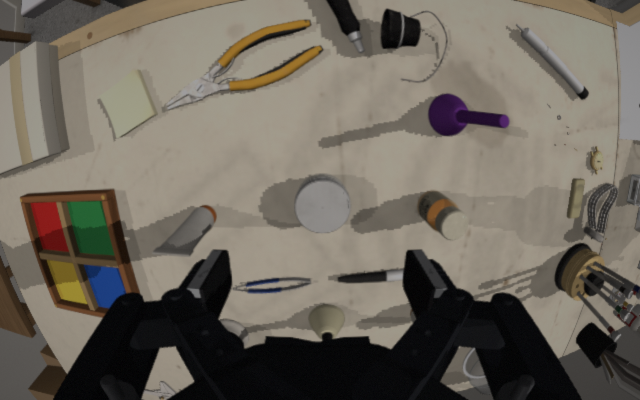

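The wrist view shows the grey-lid jar at about (322,206), between the open fingers. I'll cast a ray through it as a check, then descend.

```bash
cat >> h.py <<'E'
def wray(u,v,z,s=None):
    s=s or arm.state();p=arm.camera_params('wrist');dx,dy=u-p['cx'],v-p['cy'];r=np.hypot(dx,dy);th=r/p['fx']
    c=np.array([np.sin(th)*dx/r,np.sin(th)*dy/r,np.cos(th)]);H=p['hand_eye'];A=rot(s['orientation'])
    o=A@H[:3,3]+s['tool_pos'];d=A@H[:3,:3]@c;return o+d*(z-o[2])/d[2]
E
python3 -c "
from h import *
print(wray(322,206,.032),wray(431,211,.02),wray(323,320,.03))"
```

```text
[0.43471026 0.2169037  0.032     ] [0.45374335 0.31816193 0.02      ] [0.55834301 0.20721478 0.03      ]
```

Emit:
apply_moves(deltas=[{"jaw":1,"offset":[-0.15,0.05,0.6],"rot":[0,0,-0.12]},{"jaw":1,"offset":[-0.15,0.05,0.6],"rot":[0,0,-0.12]},{"jaw":1,"offset":[0,0,0.6],"rot":[0,0,0]},{"jaw":1,"offset":[0,0,0],"rot":[0,0,0]}])

```text
time: 1.87
tool_pos: [0.4403, 0.2205, 0.0669]
orientation: [3.132, 0.001, 3.065]
force: [-0.6, -0.7, -1.1]
grip_width: 1.002
```

```bash
python3 go.py 0.438 0.213 0.012
```

```text
t 1.87 pos [0.4403 0.2205 0.0669] w 1.002 F [-0.6 -0.7 -1.1] q7 1.02
total [ 0.04 -0.21  1.37] rows 2 each [ 0.022 -0.103  0.686] rot total/0.1 [ 0.1   0.01 -0.05]
```

Emit:
apply_moves(deltas=[{"jaw":1,"offset":[0.03,-0.1,0.5],"rot":[0.1,0,0]},{"jaw":1,"offset":[0.03,-0.08,0.45],"rot":[0,0,0]},{"jaw":1,"offset":[0,0,0.3],"rot":[0,0,0]},{"jaw":1,"offset":[0,0,0],"rot":[0,0,0]}])

```text
time: 2.2
tool_pos: [0.4386, 0.2196, 0.0186]
orientation: [3.137, 0.004, 3.065]
force: [0.1, 0.2, -0.2]
grip_width: 0.998
```

```bash
python3 go.py 0.438 0.213 0.012
```

```text
t 2.2 pos [0.4386 0.2196 0.0186] w 0.998 F [ 0.1  0.2 -0.2] q7 1.03
total [ 0.   -0.17  0.16] rows 1 each [ 0.003 -0.168  0.165] rot total/0.1 [ 0.04  0.04 -0.05]
```

Emit:
apply_moves(deltas=[{"jaw":1,"offset":[0,-0.2,0.25],"rot":[0,0,0]},{"jaw":1,"offset":[0,0,0],"rot":[0,0,0]},{"jaw":0,"offset":[0,0,0],"rot":[0,0,0]},{"jaw":0,"offset":[0,0,0],"rot":[0,0,0]},{"jaw":0,"offset":[0,0,0],"rot":[0,0,0]},{"jaw":0,"offset":[0,0,0],"rot":[0,0,0]},{"jaw":0,"offset":[0,0,0],"rot":[0,0,0]},{"jaw":0,"offset":[0,0,0],"rot":[0,0,0]},{"jaw":0,"offset":[0,0,0],"rot":[0,0,0]},{"jaw":0,"offset":[0,0,0],"rot":[0,0,0]}])

```text
time: 3.03
tool_pos: [0.4423, 0.2198, 0.0171]
orientation: [3.127, 0.013, 3.066]
force: [-0.5, -0.8, -0.1]
grip_width: 0.526
```

```bash
python3 go.py 0.438 0.213 0.14
```

```text
t 3.03 pos [0.4423 0.2198 0.0171] w 0.526 F [-0.5 -0.8 -0.1] q7 1.05
total [ 0.06 -0.13 -3.08] rows 4 each [ 0.014 -0.033 -0.769] rot total/0.1 [ 0.14  0.13 -0.04]
```

Emit:
apply_moves(deltas=[{"jaw":0,"offset":[0,0,0],"rot":[0.1,0.1,0]},{"jaw":0,"offset":[0,0,-0.3],"rot":[0.05,0.05,0]},{"jaw":0,"offset":[0,0,-0.5],"rot":[0,0,0]},{"jaw":0,"offset":[0,0,-0.7],"rot":[0,0,0]},{"jaw":0,"offset":[0,0,-0.8],"rot":[0,0,0]},{"jaw":0,"offset":[0,0,-0.8],"rot":[0,0,0]}])

```text
time: 3.53
tool_pos: [0.4367, 0.2166, 0.1375]
orientation: [-3.125, -0.021, 3.066]
force: [0.1, 0.6, -1.5]
grip_width: 0.525
```

```bash
python3 go.py 0.4427 -0.1416 0.14; python3 - <<'E'
from h import *
im,d=arm.read_camera('side');save('s2.png',im[60:330,200:460])
E
```

```text
t 3.53 pos [0.4367 0.2166 0.1375] w 0.525 F [ 0.1  0.6 -1.5] q7 0.99
total [-0.82 -8.92  0.07] rows 10 each [-0.082 -0.892  0.007] rot total/0.1 [-0.17 -0.21 -0.04]
```

View pics/s2.png

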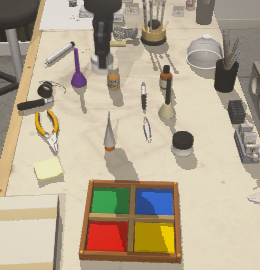

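The jar is lifted, at about (102,62) in the crop, with the tool dark above it. I'll carry it to red.

Emit:
apply_moves(deltas=[{"jaw":0,"offset":[-0.05,-0.5,0],"rot":[-0.08,-0.1,0]},{"jaw":0,"offset":[-0.08,-0.8,0],"rot":[0,0,0]},{"jaw":0,"offset":[-0.08,-0.9,0],"rot":[0,0,0]},{"jaw":0,"offset":[-0.08,-0.9,0],"rot":[0,0,0]},{"jaw":0,"offset":[-0.08,-0.9,0],"rot":[0,0,0]},{"jaw":0,"offset":[-0.08,-0.9,0],"rot":[0,0,0]},{"jaw":0,"offset":[-0.08,-0.9,0],"rot":[0,0,0]},{"jaw":0,"offset":[-0.08,-0.9,0],"rot":[0,0,0]},{"jaw":0,"offset":[-0.08,-0.9,0],"rot":[0,0,0]},{"jaw":0,"offset":[-0.05,-0.6,0],"rot":[0,0,0]},{"jaw":0,"offset":[0,0,0],"rot":[0,0,0]},{"jaw":0,"offset":[0,0,0],"rot":[0,0,0]}])

```text
time: 4.58
tool_pos: [0.4518, -0.1201, 0.1467]
orientation: [3.137, 0.008, 3.072]
force: [0.6, 1.5, -0.2]
grip_width: 0.522
```

```bash
python3 go.py 0.4427 -0.1416 0.05
```

```text
t 4.58 pos [ 0.4518 -0.1201  0.1467] w 0.522 F [ 0.6  1.5 -0.2] q7 1.77
total [ 0.21 -0.56  2.41] rows 3 each [ 0.07  -0.188  0.804] rot total/0.1 [0.05 0.08 0.02]
```

Emit:
apply_moves(deltas=[{"jaw":0,"offset":[0.1,-0.35,0.5],"rot":[0,0.08,0]},{"jaw":0,"offset":[0.05,-0.25,0.7],"rot":[0,0,0]},{"jaw":0,"offset":[0,0,0.7],"rot":[0,0,0]},{"jaw":0,"offset":[0,0,0.2],"rot":[0,0,0]},{"jaw":0,"offset":[0,0,0],"rot":[0,0,0]},{"jaw":0,"offset":[0,0,0],"rot":[0,0,0]}])

```text
time: 5.08
tool_pos: [0.4479, -0.1384, 0.0609]
orientation: [3.134, 0.003, 3.08]
force: [-0.0, -0.6, -0.3]
grip_width: 0.524
```

```bash
python3 go.py 0.4465 -0.1416 0.026
```

```text
t 5.08 pos [ 0.4479 -0.1384  0.0609] w 0.524 F [-0.  -0.6 -0.3] q7 1.92
total [ 0.03 -0.09  0.87] rows 1 each [ 0.033 -0.09   0.871] rot total/0.1 [0.08 0.03 0.1 ]
```

Emit:
apply_moves(deltas=[{"jaw":0,"offset":[0.03,-0.1,0.4],"rot":[0.08,0,0]},{"jaw":0,"offset":[0,0,0.35],"rot":[0,0,0]},{"jaw":0,"offset":[0,0,0.1],"rot":[0,0,0]},{"jaw":0,"offset":[0,0,0],"rot":[0,0,0]},{"jaw":0,"offset":[0,0,0],"rot":[0,0,0]}])

```text
time: 5.5
tool_pos: [0.4532, -0.1389, 0.0318]
orientation: [3.14, 0.014, 3.087]
force: [0.5, 0.5, -1.3]
grip_width: 0.524
```

```bash
python3 go.py 0.4465 -0.1416 0.024
```

```text
t 5.5 pos [ 0.4532 -0.1389  0.0318] w 0.524 F [ 0.5  0.5 -1.3] q7 1.95
total [ 0.17 -0.08  0.19] rows 1 each [ 0.166 -0.076  0.193] rot total/0.1 [0.01 0.14 0.18]
```

Emit:
apply_moves(deltas=[{"jaw":0,"offset":[0.2,-0.1,0.12],"rot":[0,0.14,0.1]},{"jaw":0,"offset":[0.05,0,0.08],"rot":[0,0.05,0.05]},{"jaw":0,"offset":[0.03,0,0.04],"rot":[0,0,0]}])

```text
time: 5.75
tool_pos: [0.444, -0.1424, 0.0244]
orientation: [3.14, -0.001, 3.072]
force: [0.2, -0.3, -0.2]
grip_width: 0.52
```

```bash
python3 go.py 0.4465 -0.1416 0.024
```

```text
t 5.75 pos [ 0.444  -0.1424  0.0244] w 0.52 F [ 0.2 -0.3 -0.2] q7 1.95
total [-0.06  0.02  0.01] rows 1 each [-0.062  0.024  0.011] rot total/0.1 [ 0.01 -0.01  0.02]
```

Emit:
apply_moves(deltas=[{"jaw":0,"offset":[-0.03,0,0.05],"rot":[0,0,0]},{"jaw":0,"offset":[0,0,0.05],"rot":[0,0,0]}])

```text
time: 5.92
tool_pos: [0.4447, -0.1428, 0.0219]
orientation: [3.139, -0.002, 3.071]
force: [-8.8, 2.6, 38.5]
grip_width: 0.525
```

```bash
python3 go.py 0.4465 -0.1416 0.024
```

```text
t 5.92 pos [ 0.4447 -0.1428  0.0219] w 0.525 F [-8.8  2.6 38.5] q7 1.96
total [-0.04  0.03 -0.05] rows 1 each [-0.044  0.032 -0.052] rot total/0.1 [ 0.03 -0.02  0.01]
```

Seated, with contact at z≈0.022. I'll release and rise.

Emit:
apply_moves(deltas=[{"jaw":0,"offset":[0,0,-0.04],"rot":[0,0,0]},{"jaw":0.75,"offset":[0,0,0],"rot":[0,0,0]},{"jaw":0.75,"offset":[0,0,0],"rot":[0,0,0]},{"jaw":0.75,"offset":[0,0,0],"rot":[0,0,0]},{"jaw":0.75,"offset":[0,0,0],"rot":[0,0,0]},{"jaw":0.75,"offset":[0,0,-0.4],"rot":[0,0,0]},{"jaw":0.75,"offset":[0,0,-0.8],"rot":[0,0,0]},{"jaw":1,"offset":[0,0,-0.8],"rot":[0,0,0]},{"jaw":1,"offset":[0,0,-0.8],"rot":[0,0,0]},{"jaw":1,"offset":[0,0,-0.3],"rot":[0,0,0]}])

```text
time: 6.75
tool_pos: [0.4418, -0.1429, 0.1482]
orientation: [3.139, -0.013, 3.07]
force: [0.6, 0.0, -0.3]
grip_width: 0.997
```

```bash
python3 go.py 0.455 0.319 0.14; python3 - <<'E'
from h import *
im,d=arm.read_camera('wrist');save('w3.png',im)
E
```

```text
t 6.75 pos [ 0.4418 -0.1429  0.1482] w 0.997 F [ 0.6  0.  -0.3] q7 1.82
total [ 0.5  11.54  0.24] rows 13 each [0.038 0.888 0.018] rot total/0.1 [ 0.02 -0.13 -0.  ]
```

View pics/w3.png

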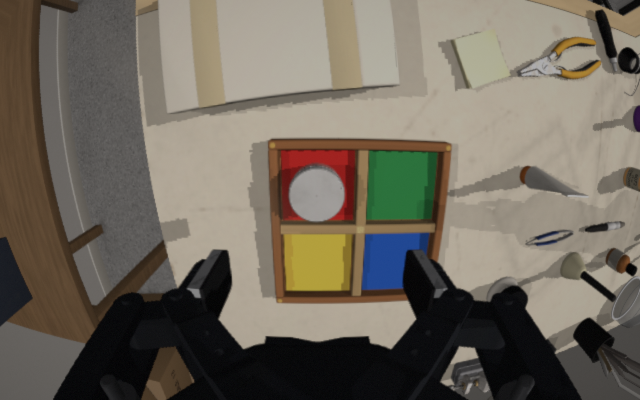

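The jar stands at (317,192) in the red well, centred at (318,187), so it is well centred. The bottle is next.

Emit:
apply_moves(deltas=[{"jaw":1,"offset":[0.04,0.6,0],"rot":[0,-0.1,0]},{"jaw":1,"offset":[0.04,0.9,0],"rot":[0,0,0]},{"jaw":1,"offset":[0.04,0.9,0],"rot":[0,0,0]},{"jaw":1,"offset":[0.04,0.9,0],"rot":[0,0,0]},{"jaw":1,"offset":[0.04,0.9,0],"rot":[0,0,0]},{"jaw":1,"offset":[0.04,0.9,0],"rot":[0,0,0]},{"jaw":1,"offset":[0.04,0.9,0],"rot":[0,0,0]},{"jaw":1,"offset":[0.04,0.9,0],"rot":[0,0,0]},{"jaw":1,"offset":[0.04,0.9,0],"rot":[0,0,0]},{"jaw":1,"offset":[0.04,0.9,0],"rot":[0,0,0]},{"jaw":1,"offset":[0.04,0.9,0],"rot":[0,0,0]},{"jaw":1,"offset":[0.04,0.9,0],"rot":[0,0,0]},{"jaw":1,"offset":[0.04,0.9,0],"rot":[0,0,0]},{"jaw":1,"offset":[0,0,0],"rot":[0,0,0]},{"jaw":1,"offset":[0,0,0],"rot":[0,0,0]}])

```text
time: 8.05
tool_pos: [0.4528, 0.3329, 0.1401]
orientation: [-3.141, -0.005, 3.064]
force: [0.7, -0.7, 0.1]
grip_width: 1.001
```

```bash
python3 go.py 0.455 0.319 0.08
```

```text
t 8.05 pos [0.4528 0.3329 0.1401] w 1.001 F [ 0.7 -0.7  0.1] q7 0.84
total [-0.09 -0.34  1.5 ] rows 2 each [-0.045 -0.17   0.751] rot total/0.1 [-0.01 -0.05 -0.06]
```

Emit:
apply_moves(deltas=[{"jaw":1,"offset":[-0.05,-0.25,0.5],"rot":[0,-0.05,0]},{"jaw":1,"offset":[-0.05,-0.15,0.6],"rot":[0,0,0]},{"jaw":1,"offset":[0,0,0.3],"rot":[0,0,0]},{"jaw":1,"offset":[0,0,0],"rot":[0,0,0]}])

```text
time: 8.38
tool_pos: [0.4545, 0.3162, 0.0804]
orientation: [-3.141, -0.0, 3.066]
force: [-0.8, 0.4, -0.2]
grip_width: 1.002
```

```bash
python3 go.py 0.455 0.319 0.015
```

```text
t 8.38 pos [0.4545 0.3162 0.0804] w 1.002 F [-0.8  0.4 -0.2] q7 0.87
total [-0.01  0.07  1.63] rows 2 each [-0.004  0.036  0.817] rot total/0.1 [-0.01 -0.   -0.04]
```

Emit:
apply_moves(deltas=[{"jaw":1,"offset":[0,0.05,0.5],"rot":[0,0,0]},{"jaw":1,"offset":[0,0.03,0.6],"rot":[0,0,0]},{"jaw":1,"offset":[0,0,0.45],"rot":[0,0,0]},{"jaw":1,"offset":[0,0,0.1],"rot":[0,0,0]},{"jaw":1,"offset":[0,0,0],"rot":[0,0,0]}])

```text
time: 8.8
tool_pos: [0.4564, 0.3154, 0.0132]
orientation: [-3.14, 0.0, 3.06]
force: [-0.1, 0.1, 0.6]
grip_width: 1.002
```

```bash
python3 go.py 0.455 0.319 0.015
```

```text
t 8.8 pos [0.4564 0.3154 0.0132] w 1.002 F [-0.1  0.1  0.6] q7 0.89
total [ 0.04  0.09 -0.04] rows 1 each [ 0.041  0.087 -0.044] rot total/0.1 [-0.01  0.   -0.1 ]
```

Emit:
apply_moves(deltas=[{"jaw":0,"offset":[0.03,0.09,-0.05],"rot":[0,0,-0.08]},{"jaw":0,"offset":[0,0,0],"rot":[0,0,0]},{"jaw":0,"offset":[0,0,0],"rot":[0,0,0]},{"jaw":0,"offset":[0,0,0],"rot":[0,0,0]},{"jaw":0,"offset":[0,0,0],"rot":[0,0,0]},{"jaw":0,"offset":[0,0,0],"rot":[0,0,0]},{"jaw":0,"offset":[0,0,0],"rot":[0,0,0]},{"jaw":0,"offset":[0,0,0],"rot":[0,0,0]},{"jaw":0,"offset":[0,0,0],"rot":[0,0,0]},{"jaw":0,"offset":[0,0,0],"rot":[0,0,0]}])

```text
time: 9.63
tool_pos: [0.4585, 0.321, 0.0214]
orientation: [3.137, 0.007, 3.068]
force: [0.2, 0.9, -1.2]
grip_width: 0.335
```

```bash
python3 go.py 0.455 0.319 0.14
```

```text
t 9.63 pos [0.4585 0.321  0.0214] w 0.335 F [ 0.2  0.9 -1.2] q7 0.89
total [ 0.07 -0.04 -2.97] rows 4 each [ 0.016 -0.01  -0.741] rot total/0.1 [ 0.05  0.07 -0.02]
```

Emit:
apply_moves(deltas=[{"jaw":0,"offset":[0,0,-0.3],"rot":[0.03,0.05,0]},{"jaw":0,"offset":[0,0,-0.5],"rot":[0,0,0]},{"jaw":0,"offset":[0,0,-0.7],"rot":[0,0,0]},{"jaw":0,"offset":[0,0,-0.8],"rot":[0,0,0]},{"jaw":0,"offset":[0,0,-0.7],"rot":[0,0,0]},{"jaw":0,"offset":[0,0,-0.2],"rot":[0,0,0]}])

```text
time: 10.13
tool_pos: [0.4548, 0.318, 0.1491]
orientation: [-3.134, -0.008, 3.068]
force: [0.9, 0.4, -1.5]
grip_width: 0.331
```

```bash
python3 go.py 0.533 -0.0656 0.15; python3 - <<'E'
from h import *
s=arm.state()
im,d=arm.read_camera('side');P=cloud('side',d)
m=(np.hypot(P[...,0]-s['tool_pos'][0],P[...,1]-s['tool_pos'][1])<.03)&(P[...,2]>.03)&(P[...,2]<.14)&(d>0)
hsv=cv2.cvtColor(im,cv2.COLOR_RGB2HSV);o=m&(hsv[...,1]>90)
q=P[o];print(s['tool_pos'],len(q),q.min(0).round(3),q.max(0).round(3),q.mean(0).round(3))
ys,xs=np.where(m);save('s4.png',cv2.resize(im[ys.min()-30:ys.max()+40,xs.min()-30:xs.max()+30],None,fx=4,fy=4))
E
```

```text
t 10.13 pos [0.4548 0.318  0.1491] w 0.331 F [ 0.9  0.4 -1.5] q7 0.86
total [-2.65 -9.42  0.03] rows 10 each [-0.265 -0.942  0.003] rot total/0.1 [-0.08 -0.08 -0.02]
[0.4547919  0.31795696 0.14905249] 23 [0.44  0.301 0.129] [0.465 0.311 0.135] [0.453 0.305 0.132]
```

View pics/s4.png

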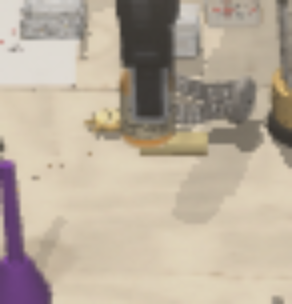

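The bottle is held upright, with its bottom at about z=0.13 (TCP − 19 mm). I'll carry it to blue.

Emit:
apply_moves(deltas=[{"jaw":0,"offset":[-0.2,-0.5,0],"rot":[-0.05,-0.05,0]},{"jaw":0,"offset":[-0.26,-0.9,0],"rot":[0,0,0]},{"jaw":0,"offset":[-0.26,-0.94,0],"rot":[0,0,0]},{"jaw":0,"offset":[-0.26,-0.94,0],"rot":[0,0,0]},{"jaw":0,"offset":[-0.26,-0.94,0],"rot":[0,0,0]},{"jaw":0,"offset":[-0.26,-0.94,0],"rot":[0,0,0]},{"jaw":0,"offset":[-0.26,-0.94,0],"rot":[0,0,0]},{"jaw":0,"offset":[-0.26,-0.94,0],"rot":[0,0,0]},{"jaw":0,"offset":[-0.26,-0.94,0],"rot":[0,0,0]},{"jaw":0,"offset":[-0.26,-0.94,0],"rot":[0,0,0]},{"jaw":0,"offset":[0,-0.4,0],"rot":[0,0,0]},{"jaw":0,"offset":[0,0,0],"rot":[0,0,0]},{"jaw":0,"offset":[0,0,0],"rot":[0,0,0]}])

```text
time: 11.27
tool_pos: [0.523, -0.0752, 0.1302]
orientation: [-3.135, -0.025, 3.077]
force: [-0.3, -0.3, -0.5]
grip_width: 0.331
```

```bash
python3 go.py 0.532 -0.0656 0.06
```

```text
t 11.27 pos [ 0.523  -0.0752  0.1302] w 0.331 F [-0.3 -0.3 -0.5] q7 1.68
total [-0.25  0.27  1.75] rows 2 each [-0.126  0.133  0.874] rot total/0.1 [-0.07 -0.25  0.07]
```

Emit:
apply_moves(deltas=[{"jaw":0,"offset":[-0.15,0.15,0.4],"rot":[-0.05,-0.2,0.05]},{"jaw":0,"offset":[-0.1,0.1,0.6],"rot":[0,-0.05,0]},{"jaw":0,"offset":[0,0,0.5],"rot":[0,0,0]},{"jaw":0,"offset":[0,0,0.1],"rot":[0,0,0]},{"jaw":0,"offset":[0,0,0],"rot":[0,0,0]}])

```text
time: 11.68
tool_pos: [0.5319, -0.0563, 0.0607]
orientation: [3.139, -0.003, 3.081]
force: [0.3, 0.4, -0.6]
grip_width: 0.327
```

```bash
python3 go.py 0.532 -0.0656 0.03
```

```text
t 11.68 pos [ 0.5319 -0.0563  0.0607] w 0.327 F [ 0.3  0.4 -0.6] q7 1.7
total [-0.02 -0.23  0.77] rows 1 each [-0.018 -0.234  0.767] rot total/0.1 [ 0.03 -0.03  0.11]
```

Emit:
apply_moves(deltas=[{"jaw":0,"offset":[0,-0.2,0.25],"rot":[0,0,0.08]},{"jaw":0,"offset":[0,-0.05,0.25],"rot":[0,0,0]},{"jaw":0,"offset":[0,0,0.2],"rot":[0,0,0]},{"jaw":0,"offset":[0,0,0.03],"rot":[0,0,0]}])

```text
time: 12.02
tool_pos: [0.5324, -0.0638, 0.0306]
orientation: [3.137, -0.001, 3.077]
force: [-0.4, -0.5, -0.4]
grip_width: 0.334
```

```bash
python3 go.py 0.532 -0.0656 0.026
```

```text
t 12.02 pos [ 0.5324 -0.0638  0.0306] w 0.334 F [-0.4 -0.5 -0.4] q7 1.73
total [ 0.01 -0.05  0.11] rows 1 each [ 0.006 -0.046  0.114] rot total/0.1 [ 0.04 -0.01  0.07]
```

Emit:
apply_moves(deltas=[{"jaw":0,"offset":[0,-0.05,0.07],"rot":[0,0,0]},{"jaw":0,"offset":[0,0,0.05],"rot":[0,0,0]}])

```text
time: 12.18
tool_pos: [0.5328, -0.066, 0.0269]
orientation: [3.137, -0.0, 3.077]
force: [-7.0, 0.7, 27.1]
grip_width: 0.332
```

Emit:
apply_moves(deltas=[{"jaw":0,"offset":[0,0,-0.04],"rot":[0,0,0]},{"jaw":0.6,"offset":[0,0,0],"rot":[0,0,0]},{"jaw":0.6,"offset":[0,0,0],"rot":[0,0,0]},{"jaw":0.6,"offset":[0,0,0],"rot":[0,0,0]},{"jaw":0.6,"offset":[0,0,0],"rot":[0,0,0]},{"jaw":0.6,"offset":[0,0,-0.4],"rot":[0,0,0]},{"jaw":0.6,"offset":[0,0,-0.8],"rot":[0,0,0]},{"jaw":0.6,"offset":[0,0,-0.8],"rot":[0,0,0]},{"jaw":0.8,"offset":[0,0,-0.8],"rot":[0,0,0]},{"jaw":0.8,"offset":[0,0,-0.3],"rot":[0,0,0]}])

```text
time: 13.02
tool_pos: [0.5304, -0.0678, 0.1544]
orientation: [3.138, -0.008, 3.075]
force: [1.7, -0.6, -1.0]
grip_width: 0.798
```

```bash
python3 go.py 0.446 0.095 0.15; python3 - <<'E'
from h import *
im,d=arm.read_camera('wrist');save('w5.png',im)
E
```

```text
t 13.02 pos [ 0.5304 -0.0678  0.1544] w 0.798 F [ 1.7 -0.6 -1. ] q7 1.67
total [2.38 3.92 0.14] rows 5 each [0.476 0.784 0.028] rot total/0.1 [ 0.04 -0.08  0.05]
```

View pics/w5.png

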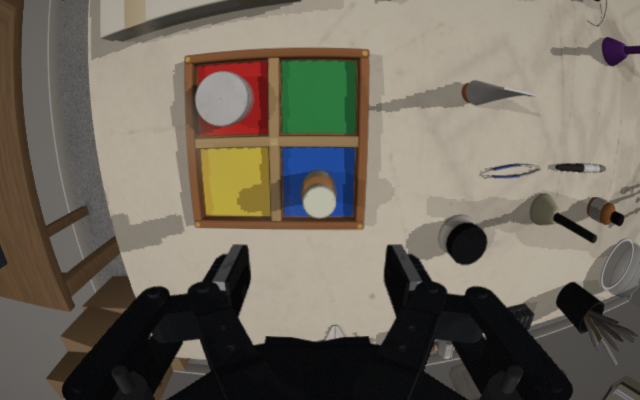

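The bottle stands in the blue well with its base at about (318,183), near the well centre. The tube is next.

Emit:
apply_moves(deltas=[{"jaw":0.9,"offset":[0.4,0.65,0],"rot":[0,-0.08,0]},{"jaw":0.9,"offset":[0.48,0.78,0],"rot":[0,0,0]},{"jaw":0.9,"offset":[0.48,0.78,0],"rot":[0,0,0]},{"jaw":0.9,"offset":[0.48,0.78,0],"rot":[0,0,0]},{"jaw":0.9,"offset":[0.48,0.78,0],"rot":[0,0,0]},{"jaw":0.9,"offset":[0.05,0.1,0],"rot":[0,0,0]},{"jaw":0.9,"offset":[0,0,0],"rot":[0,0,0]},{"jaw":0.9,"offset":[0,0,0],"rot":[0,0,0]}])

```text
time: 13.73
tool_pos: [0.4447, 0.097, 0.1543]
orientation: [3.14, 0.008, 3.071]
force: [0.2, 0.9, 0.3]
grip_width: 0.898
```

```bash
python3 go.py 0.446 0.095 0.11
```

```text
t 13.73 pos [0.4447 0.097  0.1543] w 0.898 F [0.2 0.9 0.3] q7 1.23
total [-0.03 -0.05  1.11] rows 2 each [-0.013 -0.025  0.554] rot total/0.1 [0.02 0.08 0.01]
```

Emit:
apply_moves(deltas=[{"jaw":0.9,"offset":[0,-0.03,0.5],"rot":[0,0.08,0]},{"jaw":0.9,"offset":[0,-0.03,0.6],"rot":[0,0,0]},{"jaw":0.9,"offset":[0,0,0.5],"rot":[0,0,0]},{"jaw":0.9,"offset":[0,0,0.1],"rot":[0,0,0]},{"jaw":0.9,"offset":[0,0,0],"rot":[0,0,0]}])

```text
time: 14.15
tool_pos: [0.4496, 0.0885, 0.0845]
orientation: [3.141, 0.005, 3.061]
force: [0.8, 0.1, 0.1]
grip_width: 0.9
```

```bash
python3 go.py 0.446 0.096 0.042
```

```text
t 14.15 pos [0.4496 0.0885 0.0845] w 0.9 F [0.8 0.1 0.1] q7 1.28
total [0.11 0.18 1.06] rows 2 each [0.055 0.09  0.531] rot total/0.1 [ 0.01  0.05 -0.09]
```

Emit:
apply_moves(deltas=[{"jaw":0.9,"offset":[0.1,0.15,0.1],"rot":[0,0.05,-0.08]},{"jaw":0.9,"offset":[0.03,0.05,0.4],"rot":[0,0,0]},{"jaw":0.9,"offset":[0,0,0.45],"rot":[0,0,0]},{"jaw":0.9,"offset":[0,0,0.1],"rot":[0,0,0]}])

```text
time: 14.48
tool_pos: [0.4495, 0.0964, 0.0448]
orientation: [3.138, 0.007, 3.065]
force: [-0.2, -0.8, -0.6]
grip_width: 0.9
```

```bash
python3 go.py 0.446 0.096 0.042
```

```text
t 14.48 pos [0.4495 0.0964 0.0448] w 0.9 F [-0.2 -0.8 -0.6] q7 1.3
total [ 0.09 -0.02  0.07] rows 1 each [ 0.087 -0.018  0.068] rot total/0.1 [ 0.04  0.07 -0.05]
```

Emit:
apply_moves(deltas=[{"jaw":0,"offset":[0.1,0,0.08],"rot":[0,0.07,0]},{"jaw":0,"offset":[0,0,0],"rot":[0,0,0]},{"jaw":0,"offset":[0,0,0],"rot":[0,0,0]},{"jaw":0,"offset":[0,0,0],"rot":[0,0,0]},{"jaw":0,"offset":[0,0,0],"rot":[0,0,0]},{"jaw":0,"offset":[0,0,0],"rot":[0,0,0]},{"jaw":0,"offset":[0,0,0],"rot":[0,0,0]},{"jaw":0,"offset":[0,0,0],"rot":[0,0,0]},{"jaw":0,"offset":[0,0,0],"rot":[0,0,0]}])

```text
time: 15.23
tool_pos: [0.4485, 0.0978, 0.0457]
orientation: [3.135, 0.006, 3.065]
force: [-0.2, -0.6, -0.1]
grip_width: 0.337
```

```bash
python3 go.py 0.446 0.096 0.16
```

```text
t 15.23 pos [0.4485 0.0978 0.0457] w 0.337 F [-0.2 -0.6 -0.1] q7 1.3
total [ 0.04 -0.03 -2.86] rows 4 each [ 0.011 -0.008 -0.714] rot total/0.1 [ 0.07  0.06 -0.05]
```

Emit:
apply_moves(deltas=[{"jaw":0,"offset":[0,0,-0.3],"rot":[0.03,0.03,0]},{"jaw":0,"offset":[0,0,-0.5],"rot":[0,0,0]},{"jaw":0,"offset":[0,0,-0.7],"rot":[0,0,0]},{"jaw":0,"offset":[0,0,-0.7],"rot":[0,0,0]},{"jaw":0,"offset":[0,0,-0.5],"rot":[0,0,0]},{"jaw":0,"offset":[0,0,-0.2],"rot":[0,0,0]},{"jaw":0,"offset":[0,0,0],"rot":[0,0,0]}])

```text
time: 15.82
tool_pos: [0.4461, 0.0967, 0.165]
orientation: [3.141, -0.003, 3.065]
force: [0.1, 0.4, 0.0]
grip_width: 0.335
```

```bash
python3 go.py 0.527 -0.1474 0.165; python3 - <<'E'
from h import *
s=arm.state();im,d=arm.read_camera('side');P=cloud('side',d);hsv=cv2.cvtColor(im,cv2.COLOR_RGB2HSV)
m=(np.hypot(P[...,0]-s['tool_pos'][0],P[...,1]-s['tool_pos'][1])<.04)&(P[...,2]>.05)&(P[...,2]<.17)&(d>0)
for z in np.arange(.1,.17,.006):
    q=P[m&(abs(P[...,2]-z)<.003)]
    if len(q):print(z.round(3),len(q),q.mean(0).round(4),np.ptp(q[:,0]).round(3))
ys,xs=np.where(m);save('s6.png',cv2.resize(im[ys.min()-30:ys.max()+30,xs.min()-30:xs.max()+30],None,fx=5,fy=5))
E
```

```text
t 15.82 pos [0.4461 0.0967 0.165 ] w 0.335 F [0.1 0.4 0. ] q7 1.23
total [-2.49 -5.93 -0.01] rows 7 each [-0.355 -0.847 -0.002] rot total/0.1 [ 0.01 -0.03 -0.05]
0.124 26 [0.4454 0.0872 0.1242] 0.02
0.13 25 [0.4451 0.0868 0.1296] 0.022
0.136 31 [0.4462 0.0864 0.1363] 0.023
0.142 33 [0.4443 0.0871 0.1419] 0.021
0.148 28 [0.4449 0.0858 0.148 ] 0.019
0.154 23 [0.4458 0.0861 0.1535] 0.017
0.16 8 [0.4441 0.0832 0.1584] 0.011
0.166 13 [0.4464 0.0788 0.1667] 0.021
```

View pics/s6.png

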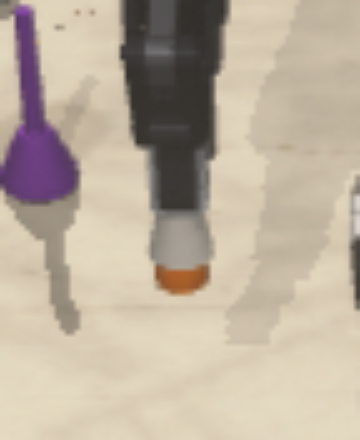

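The tube is held upright with its orange cap at the bottom, aligned with the tool to about 1 mm.

Emit:
apply_moves(deltas=[{"jaw":0,"offset":[-0.2,-0.5,0],"rot":[0,0,0]},{"jaw":0,"offset":[-0.35,-0.8,0],"rot":[0,0,0]},{"jaw":0,"offset":[-0.38,-0.9,0],"rot":[0,0,0]},{"jaw":0,"offset":[-0.38,-0.9,0],"rot":[0,0,0]},{"jaw":0,"offset":[-0.38,-0.9,0],"rot":[0,0,0]},{"jaw":0,"offset":[-0.38,-0.9,0],"rot":[0,0,0]},{"jaw":0,"offset":[-0.35,-0.8,0],"rot":[0,0,0]},{"jaw":0,"offset":[-0.1,-0.3,0],"rot":[0,0,0]},{"jaw":0,"offset":[0,0,0],"rot":[0,0,0]},{"jaw":0,"offset":[0,0,0],"rot":[0,0,0]}])

```text
time: 16.7
tool_pos: [0.5226, -0.158, 0.1452]
orientation: [-3.138, -0.03, 3.074]
force: [-0.1, 0.5, 0.1]
grip_width: 0.333
```

```bash
python3 go.py 0.5255 -0.1474 0.08
```

```text
t 16.7 pos [ 0.5226 -0.158   0.1452] w 0.333 F [-0.1  0.5  0.1] q7 1.86
total [-0.1   0.28  1.63] rows 2 each [-0.052  0.138  0.814] rot total/0.1 [-0.04 -0.3   0.04]
```

Emit:
apply_moves(deltas=[{"jaw":0,"offset":[0,0.1,0.3],"rot":[-0.03,-0.25,0]},{"jaw":0,"offset":[0,0.08,0.6],"rot":[0,-0.05,0]},{"jaw":0,"offset":[0,0,0.5],"rot":[0,0,0]},{"jaw":0,"offset":[0,0,0.1],"rot":[0,0,0]},{"jaw":0,"offset":[0,0,0],"rot":[0,0,0]}])

```text
time: 17.12
tool_pos: [0.5193, -0.1416, 0.0793]
orientation: [3.137, -0.006, 3.082]
force: [-0.5, -0.1, 0.2]
grip_width: 0.337
```

```bash
python3 go.py 0.5255 -0.1474 0.056
```

```text
t 17.12 pos [ 0.5193 -0.1416  0.0793] w 0.337 F [-0.5 -0.1  0.2] q7 1.88
total [-0.17 -0.14  0.58] rows 1 each [-0.167 -0.137  0.582] rot total/0.1 [ 0.04 -0.06  0.12]
```

Emit:
apply_moves(deltas=[{"jaw":0,"offset":[-0.15,-0.12,0.2],"rot":[0.04,-0.06,0.1]},{"jaw":0,"offset":[-0.03,-0.03,0.25],"rot":[0,0,0]},{"jaw":0,"offset":[0,0,0.1],"rot":[0,0,0]},{"jaw":0,"offset":[0,0,0],"rot":[0,0,0]}])

```text
time: 17.45
tool_pos: [0.5281, -0.1456, 0.0568]
orientation: [3.14, 0.002, 3.075]
force: [-0.4, 0.1, -0.1]
grip_width: 0.337
```

```bash
python3 go.py 0.5255 -0.1474 0.053
```

```text
t 17.45 pos [ 0.5281 -0.1456  0.0568] w 0.337 F [-0.4  0.1 -0.1] q7 1.9
total [ 0.06 -0.05  0.09] rows 1 each [ 0.061 -0.05   0.094] rot total/0.1 [0.01 0.02 0.05]
```

Emit:
apply_moves(deltas=[{"jaw":0,"offset":[0.05,-0.05,0.06],"rot":[0,0.02,0]},{"jaw":0,"offset":[0,0,0.03],"rot":[0,0,0]}])

```text
time: 17.62
tool_pos: [0.5265, -0.1479, 0.0534]
orientation: [3.141, 0.001, 3.075]
force: [0.3, 0.9, 0.2]
grip_width: 0.337
```

Emit:
apply_moves(deltas=[{"jaw":0,"offset":[0,0,0.03],"rot":[0,0,0]},{"jaw":0,"offset":[0,0,0.03],"rot":[0,0,0]}])

```text
time: 17.78
tool_pos: [0.5269, -0.1485, 0.0514]
orientation: [3.141, 0.003, 3.074]
force: [-0.3, 0.1, 0.3]
grip_width: 0.336
```

Emit:
apply_moves(deltas=[{"jaw":0,"offset":[0,0.02,0.04],"rot":[0,0,0]},{"jaw":0,"offset":[0,0,0.04],"rot":[0,0,0]}])

```text
time: 17.95
tool_pos: [0.5286, -0.1487, 0.0504]
orientation: [3.141, 0.006, 3.073]
force: [-2.0, 1.1, 16.6]
grip_width: 0.337
```

Emit:
apply_moves(deltas=[{"jaw":0,"offset":[0.03,0,-0.02],"rot":[0,0.04,0]},{"jaw":0.45,"offset":[0,0,0],"rot":[0,0,0]},{"jaw":0.5,"offset":[0,0,0],"rot":[0,0,0]},{"jaw":0.6,"offset":[0,0,0],"rot":[0,0,0]},{"jaw":0.7,"offset":[0,0,0],"rot":[0,0,0]},{"jaw":0.7,"offset":[0,0,-0.3],"rot":[0,0,0]},{"jaw":0.7,"offset":[0,0,-0.7],"rot":[0,0,0]},{"jaw":0.7,"offset":[0,0,-0.8],"rot":[0,0,0]},{"jaw":0.7,"offset":[0,0,-0.8],"rot":[0,0,0]},{"jaw":0.7,"offset":[0,0,-0.3],"rot":[0,0,0]}])

```text
time: 18.78
tool_pos: [0.524, -0.1481, 0.1707]
orientation: [3.141, -0.007, 3.072]
force: [0.7, -0.2, 0.2]
grip_width: 0.699
```

```bash
python3 go.py 0.578 0.204 0.17; python3 - <<'E'
from h import *
im,d=arm.read_camera('wrist');save('w7.png',im)
E
```

```text
t 18.78 pos [ 0.524  -0.1481  0.1707] w 0.699 F [ 0.7 -0.2  0.2] q7 1.83
total [-0.74  8.88  0.02] rows 10 each [-0.074  0.888  0.002] rot total/0.1 [ 0.01 -0.07  0.02]
```

View pics/w7.png

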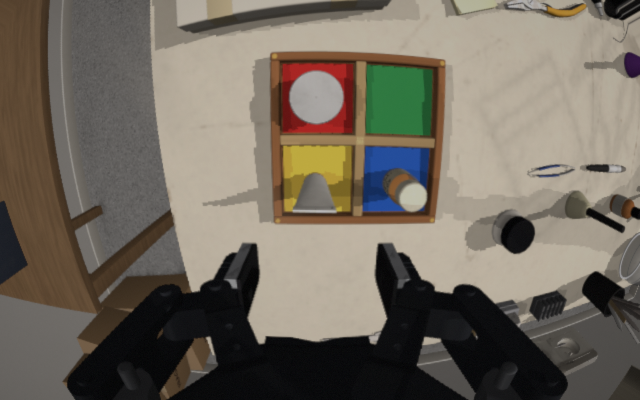

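The tube stands in the yellow well at about (315,180). Now for the blower.

Emit:
apply_moves(deltas=[{"jaw":0.7,"offset":[-0.04,0.5,0],"rot":[0,-0.07,0]},{"jaw":0.7,"offset":[-0.08,0.9,0],"rot":[0,0,0]},{"jaw":0.7,"offset":[-0.08,0.9,0],"rot":[0,0,0]},{"jaw":0.7,"offset":[-0.08,0.9,0],"rot":[0,0,0]},{"jaw":0.7,"offset":[-0.08,0.9,0],"rot":[0,0,0]},{"jaw":0.7,"offset":[-0.08,0.9,0],"rot":[0,0,0]},{"jaw":0.7,"offset":[-0.08,0.9,0],"rot":[0,0,0]},{"jaw":0.7,"offset":[-0.08,0.9,0],"rot":[0,0,0]},{"jaw":0.7,"offset":[-0.08,0.9,0],"rot":[0,0,0]},{"jaw":0.7,"offset":[-0.04,0.6,0],"rot":[0,0,0]},{"jaw":0.7,"offset":[0,0,0],"rot":[0,0,0]},{"jaw":0.7,"offset":[0,0,0],"rot":[0,0,0]}])

```text
time: 19.83
tool_pos: [0.5803, 0.192, 0.1792]
orientation: [3.141, 0.013, 3.063]
force: [-0.1, -1.5, 0.6]
grip_width: 0.699
```

```bash
python3 go.py 0.578 0.204 0.12
```

```text
t 19.83 pos [0.5803 0.192  0.1792] w 0.699 F [-0.1 -1.5  0.6] q7 1.2
total [0.1  0.29 1.48] rows 2 each [0.05  0.147 0.739] rot total/0.1 [ 0.    0.13 -0.07]
```

Emit:
apply_moves(deltas=[{"jaw":0.7,"offset":[0.08,0.2,0.3],"rot":[0,0.12,-0.05]},{"jaw":0.7,"offset":[0,0.1,0.5],"rot":[0,0,0]},{"jaw":0.7,"offset":[0,0,0.5],"rot":[0,0,0]},{"jaw":0.7,"offset":[0,0,0.1],"rot":[0,0,0]},{"jaw":0.7,"offset":[0,0,0],"rot":[0,0,0]}])

```text
time: 20.25
tool_pos: [0.5776, 0.2004, 0.1204]
orientation: [-3.14, -0.001, 3.062]
force: [0.3, 0.5, 0.7]
grip_width: 0.701
```

```bash
python3 go.py 0.578 0.204 0.058
```

```text
t 20.25 pos [0.5776 0.2004 0.1204] w 0.701 F [0.3 0.5 0.7] q7 1.2
total [-0.    0.09  1.56] rows 2 each [-0.002  0.046  0.78 ] rot total/0.1 [-0.01 -0.01 -0.08]
```

Emit:
apply_moves(deltas=[{"jaw":0.7,"offset":[0,0.07,0.4],"rot":[0,0,-0.05]},{"jaw":0.7,"offset":[0,0.03,0.5],"rot":[0,0,0]},{"jaw":0.7,"offset":[0,0,0.45],"rot":[0,0,0]},{"jaw":0.7,"offset":[0,0,0.1],"rot":[0,0,0]},{"jaw":0.7,"offset":[0,0,0],"rot":[0,0,0]}])

```text
time: 20.67
tool_pos: [0.5805, 0.199, 0.0638]
orientation: [-3.14, 0.002, 3.059]
force: [0.1, 0.1, 0.6]
grip_width: 0.696
```

```bash
python3 go.py 0.578 0.204 0.058
```

```text
t 20.67 pos [0.5805 0.199  0.0638] w 0.696 F [0.1 0.1 0.6] q7 1.22
total [0.07 0.12 0.15] rows 1 each [0.072 0.119 0.146] rot total/0.1 [-0.02  0.02 -0.11]
```

Emit:
apply_moves(deltas=[{"jaw":0.7,"offset":[0.06,0.13,0.1],"rot":[0,0,-0.1]},{"jaw":0.5,"offset":[0,0.05,0],"rot":[0,0,0]},{"jaw":0.4,"offset":[0,0,0],"rot":[0,0,0]}])

```text
time: 20.92
tool_pos: [0.5805, 0.206, 0.0625]
orientation: [-3.141, 0.006, 3.067]
force: [0.1, 0.4, -0.7]
grip_width: 0.426
```

```bash
python3 go.py 0.578 0.204 0.058
```

```text
t 20.92 pos [0.5805 0.206  0.0625] w 0.426 F [ 0.1  0.4 -0.7] q7 1.21
total [ 0.06 -0.06  0.11] rows 1 each [ 0.058 -0.056  0.113] rot total/0.1 [-0.    0.06 -0.03]
```

Emit:
apply_moves(deltas=[{"jaw":0.3,"offset":[0.06,-0.05,0.1],"rot":[0,0.05,0]},{"jaw":0,"offset":[0,0,0.05],"rot":[0,0,0]},{"jaw":0,"offset":[0,0,0],"rot":[0,0,0]},{"jaw":0,"offset":[0,0,0],"rot":[0,0,0]},{"jaw":0,"offset":[0,0,0],"rot":[0,0,0]},{"jaw":0,"offset":[0,0,0],"rot":[0,0,0]},{"jaw":0,"offset":[0,0,0],"rot":[0,0,0]},{"jaw":0,"offset":[0,0,0],"rot":[0,0,0]}])

```text
time: 21.58
tool_pos: [0.5793, 0.205, 0.0588]
orientation: [3.139, 0.004, 3.068]
force: [-0.0, 0.1, 0.2]
grip_width: 0.097
```

```bash
python3 go.py 0.578 0.204 0.19
```

```text
t 21.58 pos [0.5793 0.205  0.0588] w 0.097 F [-0.   0.1  0.2] q7 1.22
total [ 0.02 -0.02 -3.28] rows 4 each [ 0.004 -0.005 -0.82 ] rot total/0.1 [ 0.02  0.04 -0.02]
```

Emit:
apply_moves(deltas=[{"jaw":0,"offset":[0,0,-0.3],"rot":[0,0.03,0]},{"jaw":0,"offset":[0,0,-0.5],"rot":[0,0,0]},{"jaw":0,"offset":[0,0,-0.8],"rot":[0,0,0]},{"jaw":0,"offset":[0,0,-0.8],"rot":[0,0,0]},{"jaw":0,"offset":[0,0,-0.6],"rot":[0,0,0]},{"jaw":0,"offset":[0,0,-0.2],"rot":[0,0,0]},{"jaw":0,"offset":[0,0,0],"rot":[0,0,0]}])

```text
time: 22.17
tool_pos: [0.577, 0.2039, 0.1889]
orientation: [-3.14, -0.006, 3.068]
force: [1.1, 1.0, -0.5]
grip_width: 0.096
```

```bash
python3 go.py 0.4495 -0.0598 0.185; python3 - <<'E'
from h import *
s=arm.state();im,d=arm.read_camera('side');P=cloud('side',d)
m=(np.hypot(P[...,0]-s['tool_pos'][0],P[...,1]-s['tool_pos'][1])<.04)&(P[...,2]>.05)&(P[...,2]<.19)&(d>0)
print(s['tool_pos'])
for z in np.arange(.1,.17,.006):
    q=P[m&(abs(P[...,2]-z)<.003)]
    if len(q):print(z.round(3),len(q),q.mean(0).round(4),np.ptp(q[:,0]).round(3))
ys,xs=np.where(m);save('s8.png',cv2.resize(im[ys.min()-30:ys.max()+30,xs.min()-30:xs.max()+30],None,fx=4,fy=4))
E
```

```text
t 22.17 pos [0.577  0.2039 0.1889] w 0.096 F [ 1.1  1.  -0.5] q7 1.18
total [ 2.69 -6.81  0.13] rows 8 each [ 0.336 -0.851  0.016] rot total/0.1 [-0.02 -0.06 -0.02]
[0.57695496 0.20388207 0.18890788]
0.136 43 [0.5722 0.1888 0.1361] 0.038
0.142 62 [0.5752 0.1906 0.1417] 0.036
0.148 53 [0.5735 0.193  0.1479] 0.032
0.154 48 [0.5738 0.1951 0.1539] 0.028
0.16 33 [0.5742 0.1969 0.16  ] 0.022
0.166 29 [0.5763 0.1992 0.165 ] 0.015
```

View pics/s8.png

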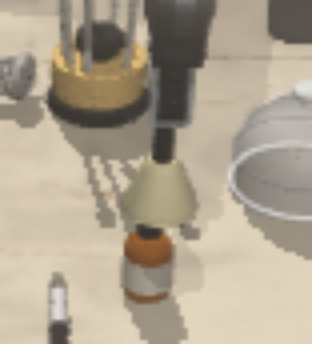

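The blower hangs upright by its stem with its bottom at z≈0.13. I'll carry it to green.

Emit:
apply_moves(deltas=[{"jaw":0,"offset":[0.2,-0.4,0],"rot":[0,-0.05,0]},{"jaw":0,"offset":[0.3,-0.75,0],"rot":[0,0,0]},{"jaw":0,"offset":[0.36,-0.9,0],"rot":[0,0,0]},{"jaw":0,"offset":[0.36,-0.9,0],"rot":[0,0,0]},{"jaw":0,"offset":[0.36,-0.9,0],"rot":[0,0,0]},{"jaw":0,"offset":[0.36,-0.9,0],"rot":[0,0,0]},{"jaw":0,"offset":[0.33,-0.9,0],"rot":[0,0,0]},{"jaw":0,"offset":[0.3,-0.75,0],"rot":[0,0,0]},{"jaw":0,"offset":[0.1,-0.3,0],"rot":[0,0,0]},{"jaw":0,"offset":[0,0,0],"rot":[0,0,0]},{"jaw":0,"offset":[0,0,0],"rot":[0,0,0]}])

```text
time: 23.13
tool_pos: [0.4318, -0.0639, 0.1682]
orientation: [-3.134, -0.034, 3.074]
force: [0.6, 0.1, 0.0]
grip_width: 0.1
```

```bash
python3 go.py 0.451 -0.0598 0.1
```

```text
t 23.13 pos [ 0.4318 -0.0639  0.1682] w 0.1 F [0.6 0.1 0. ] q7 1.6
total [-0.53  0.15  1.69] rows 2 each [-0.264  0.074  0.844] rot total/0.1 [-0.08 -0.34  0.04]
```

Emit:
apply_moves(deltas=[{"jaw":0,"offset":[-0.2,0.05,0.2],"rot":[-0.05,-0.3,0]},{"jaw":0,"offset":[-0.15,0.05,0.5],"rot":[0,0,0]},{"jaw":0,"offset":[-0.1,0,0.6],"rot":[0,0,0]},{"jaw":0,"offset":[0,0,0.2],"rot":[0,0,0]},{"jaw":0,"offset":[0,0,0],"rot":[0,0,0]},{"jaw":0,"offset":[0,0,0],"rot":[0,0,0]}])

```text
time: 23.63
tool_pos: [0.4517, -0.0529, 0.1023]
orientation: [-3.14, -0.007, 3.085]
force: [0.0, -0.0, -0.6]
grip_width: 0.101
```

```bash
python3 go.py 0.451 -0.0598 0.07
```

```text
t 23.63 pos [ 0.4517 -0.0529  0.1023] w 0.101 F [ 0.  -0.  -0.6] q7 1.65
total [ 0.   -0.17  0.81] rows 1 each [ 0.003 -0.172  0.808] rot total/0.1 [-0.02 -0.07  0.15]
```

Emit:
apply_moves(deltas=[{"jaw":0,"offset":[0,-0.15,0.2],"rot":[0,-0.06,0.12]},{"jaw":0,"offset":[0,-0.05,0.3],"rot":[0,0,0]},{"jaw":0,"offset":[0,0,0.25],"rot":[0,0,0]},{"jaw":0,"offset":[0,0,0.05],"rot":[0,0,0]}])

```text
time: 23.97
tool_pos: [0.4546, -0.0581, 0.0721]
orientation: [3.141, 0.005, 3.077]
force: [-1.0, -0.1, -0.6]
grip_width: 0.093
```

```bash
python3 go.py 0.451 -0.0598 0.066
```

```text
t 23.97 pos [ 0.4546 -0.0581  0.0721] w 0.093 F [-1.  -0.1 -0.6] q7 1.69
total [ 0.09 -0.05  0.15] rows 1 each [ 0.088 -0.047  0.153] rot total/0.1 [0.   0.05 0.07]
```

Emit:
apply_moves(deltas=[{"jaw":0,"offset":[0.08,-0.05,0.07],"rot":[0,0.05,0.05]},{"jaw":0,"offset":[0,0,0.06],"rot":[0,0,0]}])

```text
time: 24.13
tool_pos: [0.4518, -0.0594, 0.0674]
orientation: [3.141, 0.001, 3.073]
force: [-0.4, 0.1, -0.7]
grip_width: 0.1
```

Emit:
apply_moves(deltas=[{"jaw":0,"offset":[0,0,0.04],"rot":[0,0,0]},{"jaw":0,"offset":[0,0,0.04],"rot":[0,0,0]}])

```text
time: 24.3
tool_pos: [0.4526, -0.0593, 0.0652]
orientation: [3.14, 0.002, 3.073]
force: [-5.9, -0.9, 19.9]
grip_width: 0.095
```

Emit:
apply_moves(deltas=[{"jaw":0,"offset":[0,0,-0.03],"rot":[0,0,0]},{"jaw":0.2,"offset":[0,0,0],"rot":[0,0,0]},{"jaw":0.3,"offset":[0,0,0],"rot":[0,0,0]},{"jaw":0.4,"offset":[0,0,0],"rot":[0,0,0]},{"jaw":0.5,"offset":[0,0,0],"rot":[0,0,0]},{"jaw":0.5,"offset":[0,0,-0.3],"rot":[0,0,0]},{"jaw":0.5,"offset":[0,0,-0.7],"rot":[0,0,0]},{"jaw":0.5,"offset":[0,0,-0.8],"rot":[0,0,0]},{"jaw":0.5,"offset":[0,0,-0.8],"rot":[0,0,0]},{"jaw":0.5,"offset":[0,0,-0.5],"rot":[0,0,0]},{"jaw":0.5,"offset":[0.5,0.7,-0.2],"rot":[0,0,0]},{"jaw":0.5,"offset":[0.5,0.8,0],"rot":[0,0,0]},{"jaw":0.5,"offset":[0.3,0.9,0],"rot":[0,0,0]},{"jaw":0.5,"offset":[0,0.9,0],"rot":[0,0,0]},{"jaw":0.5,"offset":[0,0.9,0],"rot":[0,0,0]},{"jaw":0.5,"offset":[0,0.9,0],"rot":[0,0,0]},{"jaw":0.5,"offset":[0,0.5,0],"rot":[0,0,0]},{"jaw":0.5,"offset":[0,0,0],"rot":[0,0,0]}])

```text
time: 25.8
tool_pos: [0.416, 0.1756, 0.2076]
orientation: [3.136, 0.009, 3.064]
force: [-0.3, 0.1, -0.1]
grip_width: 0.501
```

```bash
python3 - <<'E'
from h import *
ims=[]
for n,sl in [('top',np.s_[140:260,210:440]),('side',np.s_[140:330,260:420])]:
    im,d=arm.read_camera(n);P=cloud(n,d);ims.append(cv2.resize(im[sl],None,fx=2,fy=2) if n=='top' else cv2.resize(im[sl],(int(160*240/190),240)))
    for k,x,y,z0,z1 in [('bottle/blue',.5303,-.0656,.045,.075),('tube/yellow',.5245,-.1474,.03,.10),('blower/green',.4485,-.0598,.045,.115),('jar/red',.4427,-.1416,.03,.045),('bbot',.584,.314,.05,.07),('bjar',.6,.085,.03,.04)]:
        q=P[(np.hypot(P[...,0]-x,P[...,1]-y)<.045)&(P[...,2]>z0)&(P[...,2]<z1)&(d>0)]
        if len(q):
            t=q[q[:,2]>q[:,2].max()-.01]; b=q[q[:,2]<q[:,2].min()+.012]
            print(n,k,len(q),'mean',(q.mean(0)[:2]-[x,y]).round(4),'topz',q[:,2].max().round(4),'top-xy',(t.mean(0)[:2]-[x,y]).round(4),'low-xy',(b.mean(0)[:2]-[x,y]).round(4))
save('fin.png',np.hstack(ims))
E
python3 go.py 0.4 0.2 0.2
```

```text
top bottle/blue 124 mean [-0.0006  0.0017] topz 0.0699 top-xy [0.0005 0.0006] low-xy [-0.0054  0.0057]
top tube/yellow 119 mean [ 0.     -0.0004] topz 0.096 top-xy [ 0.0027 -0.0029] low-xy [-0.0027  0.0012]
top blower/green 39 mean [0.0032 0.0028] topz 0.1088 top-xy [0.004  0.0008] low-xy [0.0021 0.0048]
top jar/red 317 mean [-0.0002 -0.0001] topz 0.043 top-xy [ 0.     -0.0005] low-xy [-0.0002 -0.0001]
top bbot 43 mean [0.0013 0.002 ] topz 0.0621 top-xy [0.0015 0.002 ] low-xy [0.0013 0.002 ]
top bjar 239 mean [0.0003 0.0011] topz 0.0397 top-xy [0.0003 0.0011] low-xy [0.0003 0.0011]
side bottle/blue 246 mean [ 0.0007 -0.0058] topz 0.0681 top-xy [ 0.0007 -0.0035] low-xy [ 0.0005 -0.0101]
side tube/yellow 234 mean [ 0.0017 -0.0105] topz 0.0966 top-xy [ 0.0023 -0.0079] low-xy [ 0.0015 -0.0117]
side blower/green 152 mean [ 0.0043 -0.0031] topz 0.1093 top-xy [ 0.0041 -0.002 ] low-xy [ 0.0052 -0.0034]
side jar/red 573 mean [-0.0001 -0.0054] topz 0.0419 top-xy [-0.0002 -0.0047] low-xy [-0.0001 -0.0054]
side bbot 39 mean [ 0.001  -0.0001] topz 0.0608 top-xy [0.0008 0.0002] low-xy [ 0.001  -0.0001]
side bjar 242 mean [-0.0002 -0.001 ] topz 0.0366 top-xy [-0.0002 -0.001 ] low-xy [-0.0002 -0.001 ]
t 25.9 pos [0.416  0.1712 0.2073] w 0.498 F [ 0.2 -0.1 -0.4] q7 1.01
total [0.46 0.68 0.18] rows 1 each [0.458 0.683 0.181] rot total/0.1 [ 0.03  0.08 -0.11]
```

View pics/fin.png

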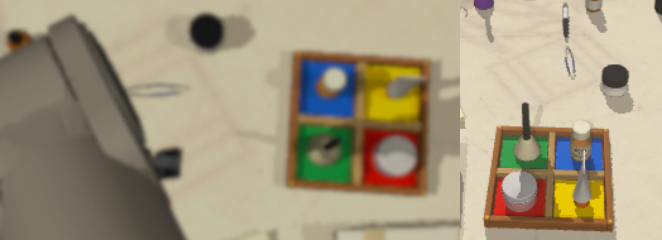

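All four are upright and centred in the right wells, and both black-topped look-alikes are where they started.

```bash
python3 -c "
from station import arm
print(arm.sign_off())"
```

```text
the job is handed in; nothing more can be done
None
```

The caddy is packed and the job was handed in at about 26 s on the robot's clock. The white-cap bottle is on blue, the tube on yellow, the blower on green and the grey-lid jar on red.

- **Position:** in the last top and side pictures all four stand upright. Their tops are within about 5 mm of the liner centres.
- **Height:** the heights above the worktop match things seated on the liners, for example 0.109 m for the blower and 0.096 m for the tube. The jar's top read about 3 mm high at 0.042 m, but it read just as high on the bench before I moved it.
- **Look-alikes:** both black-topped items measure within about 2.5 mm of their starting places.
- **Disagreement:** the side camera put the visible surfaces up to 12 mm toward itself, most on the tube. I put that down to it seeing only the near faces; the top camera shows those same items centred.
- **Handling:** contact when setting things down stayed between 17 and 39 N. The gripper was open and well clear of everything at the end.

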